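# Index the specimen carousel to the marked jar and hold it

## Task

On the testing station's carousel, bring the jar with the orange lid round to the yellow front pointer: lift the sprung plunger by its black knob, turn the table with it, and let the plunger drop fully home in the notch that puts that jar at the front. Finish while still gripping the knob with the plunger home, holding the turntable still. Do not push on or tip the jars, and leave the other things on the table where they are.

Things in the scene. Friction and masses are not known exactly. Their poses are not given: they have to be found in the camera images.
- carousel: fixed base of the indexing carousel: grey disc 300 mm diameter, 12 mm thick, origin on the axis at table height; its -x axis points to the front, to the yellow pointer (30 mm wide wedge, 125 to 150 mm from the axis). On it an aluminium index ring, radius 97 to 119 mm, top at 26 mm, with six 16 mm wide notches. Position and yaw vary, pointer within 46 degrees of facing the robot
- carousel_axis (a point): point on the carousel's vertical axis, 36 mm above the table, at the top face of the blue turntable (disc of 180 mm diameter, six nests for jars at 60 degree steps, 62 mm from the axis). The index ring's notches lie at 60 degree steps, 108 mm from the axis; with the plunger home in any of them one nest stands exactly at the front
- front_spot (a point): the place where the marked jar must come: 62 mm from the axis towards the yellow pointer, at the height of the jars' undersides (36 mm above the table). Belongs to the fixed base, does not turn
- knob_grip (a point): centre of the plunger's black knob, an upright cylinder 25 mm diameter and 40 mm tall; 118 mm above the table with the plunger home, 108 mm from the axis; the knob's underside (98 mm) is above the jars' tops (86 mm). Starts a quarter turn clockwise (from above) from the pointer. The knob revolves freely on its stem, so the gripper need not turn with the table
- knob: the same black knob, the turntable's only handle; this origin is on the plunger's axis, 118 mm below knob_grip. It goes round with the turntable and up and down with the plunger
- plunger (a joint): lift of the sprung plunger on the turntable's rim, m: 0 = fully home (pin 12 mm deep in a notch, turntable locked but for 0.03 rad of play either way), 0.018 = top stop. Above 0.012 the pin is clear of the ring and the turntable turns. The spring pushes down with 5 N at home, 7 N at the top; let down between notches, the pin rests on the ring at about 0.012
- turntable (a joint): turn of the turntable, rad, from where it started; positive anticlockwise seen from above; turns freely both ways past half a turn (friction about 0.06 N m), only with the plunger lifted. Plunger, knob and jars go round with it
- jar_orange: closed specimen jar, 40 mm diameter, 50 mm tall, orange lid and orange band: the marked jar; origin at the centre of its underside, z up. Stands loose in a nest of five short pins on the turntable, 62 mm from the turntable's axis; jars stand at 60 degree steps. Which nest it starts in varies
- jar_a: closed specimen jar, 40 mm diameter, 50 mm tall, white lid and label; origin at the centre of its underside, z up. Stands loose in a nest of five short pins on the turntable, 62 mm from the turntable's axis; jars stand at 60 degree steps. Which nest it starts in varies
- jar_b: closed specimen jar, 40 mm diameter, 50 mm tall, white lid and label; origin at the centre of its underside, z up. Stands loose in a nest of five short pins on the turntable, 62 mm from the turntable's axis; jars stand at 60 degree steps. Which nest it starts in varies
- jar_c: closed specimen jar, 40 mm diameter, 50 mm tall, blue lid, white label; origin at the centre of its underside, z up. Stands loose in a nest of five short pins on the turntable, 62 mm from the turntable's axis; jars stand at 60 degree steps. Which nest it starts in varies
- jar_d: closed specimen jar, 40 mm diameter, 50 mm tall, white lid and label; origin at the centre of its underside, z up. Stands loose in a nest of five short pins on the turntable, 62 mm from the turntable's axis; jars stand at 60 degree steps. Which nest it starts in varies
- jar_front: closed specimen jar, 40 mm diameter, 50 mm tall, white lid and label, always at the front to begin with; origin at the centre of its underside, z up. Stands loose in a nest of five short pins on the turntable, 62 mm from the turntable's axis; jars stand at 60 degree steps.
- swab_box: white carton with purple band, 90 x 55 x 35 mm, near the carousel; loose, to be left alone; origin at the centre of its underside
- tube_rack: blue block 70 x 90 x 30 mm with green-capped tubes, 72 mm tall, near the carousel; loose, to be left alone; origin at the centre of its underside
- dish: small steel bowl, 84 mm wide, 30 mm tall, beyond the carousel; loose, to be left alone; origin at the centre of its underside
- gel_bottle: clear pump bottle, 64 mm diameter, about 165 mm tall, at the left; loose, to be left alone; origin at the centre of its underside
- spray_bottle: white spray bottle, 72 mm diameter, about 210 mm tall, at the right; loose, to be left alone; origin at the centre of its underside

How it is judged:
On the way, in this order (a step that is already met when the one before it is completed fails the run):
1. the plunger is lifted clear of the index ring (value of joint plunger above 0.0118 m), for 0.1 s.
2. the orange-lidded jar is at the front and the plunger is home (horizontal distance between jar_orange and front_spot below 0.01 m and value of joint plunger below 0.003 m), for 0.2 s.
At the end, for the whole second after the job is handed in: the orange-lidded jar stands upright in its nest within 10 mm of the front spot, the plunger is within 3 mm of fully home, the fingers press on the knob with more than 1 N, the turntable turns slower than 0.05 rad/s, and all jars still stand upright (within 0.15 rad) in their nests (all of step 2 and contact force between the fingers and knob above 1 N and velocity of joint turntable between -0.05 and 0.05 rad/s and z of jar_orange in the frame of front_spot below 0.006 m and angle between each of jar_orange, jar_a, jar_b, jar_c, jar_d, jar_front's own z axis and vertical below 0.15 rad and height (world z) of each of jar_orange, jar_a, jar_b, jar_c, jar_d, jar_front above 0.03 m); the arm keeps its last pose, push and grip.
It fails at once if a jar is pushed by the robot with more than 3 N (contact force between any of the arm, the fingers and jar_orange above 3 N or contact force between any of the arm, the fingers and jar_a above 3 N or contact force between any of the arm, the fingers and jar_b above 3 N or contact force between any of the arm, the fingers and jar_c above 3 N or contact force between any of the arm, the fingers and jar_d above 3 N or contact force between any of the arm, the fingers and jar_front above 3 N).
It fails at once if a jar is tipped by more than 0.5 rad (angle between any of jar_orange, jar_a, jar_b, jar_c, jar_d, jar_front's own z axis and vertical above 0.5 rad).
It fails at once if another thing on the table is moved by more than 30 mm (distance of any of swab_box, tube_rack, dish, gel_bottle, spray_bottle from where it was at the start of the episode above 0.03 m).
It also fails if it takes over 48 s, if anything falls off the work surface, if the arm or the gripper's body presses on something with over 40 N, if the wrist force passes 120 N, or if a joint passes its speed limit or range.

## Robot

A 7-joint arm with a two-finger parallel gripper is mounted at the origin on the work surface. World frame = base frame: x ahead of the robot, y to its left, z up, the work surface at z = 0. Lengths are in m, angles in rad, forces in N, time in s.
With the tool pointing down it reaches from about 0.425 to 0.875 m from the base axis. Payload 9.9 kg.
Tool frame: the origin (TCP) lies at the very end of the fingers, on their centre line; the grasp point (between the pads) lies 19 mm behind it; z points along the fingers, y is the direction in which the jaws open and shut (so a half turn about z gives the same grasp; the last joint's range is limited). The gripper opens to 85 mm and grips with 20 to 120 N. Pads are 22 mm wide; open, the fingers measure 114 mm over their backs; the gripper's body (76 mm by 85 mm) begins 54 mm behind the grasp point. The pads swing forward as they close: fully open they stand 13 mm farther back than shut.
Start: joints at [-1.252, 0.576, 0.025, 1.437, -0.015, 1.129, -0.057], TCP at [0.265, 0.621, 0.231] pointing down, gripper open.
Joint ranges: [-2.76, 2.76], [-0.34, 2.15], [-1.52, 1.57], [0.19, 2.46], [-1.09, 4.23], [0.17, 1.99], [-2.82, 2.82]. Speed limits (rad/s): [2.22, 2.22, 3.01, 3.01, 3.14, 3.14, 3.14].

## Interface

Orientations are given as a 3x3 rotation matrix whose columns are the frame's x, y, z axes.
In Python, from plant import bot gives the robot as it stands. Calls block until the motion is done:
- bot.movep(position, orientation): joint-space move of the TCP to a pose.
- bot.movel(position, speed=0.15, frame=None, contact_N=None): straight line of the TCP; frame=None keeps the orientation; speed is the mean speed in m/s. With contact_N (N) it stops when the force on the tool has changed by that much, and returns True; else False.
- bot.move_j(angles): joint-space move.
- bot.command_gripper(opening, force=None): finger opening in m; force is the grip in N (None keeps the last); returns when the fingers have stopped.
- bot.wait(seconds).
- bot.ik(position, orientation): joint angles nearest the present ones, or None.
- bot.state(): the state.
- bot.read_camera(name): name is "scene" or "top" or "wrist"; returns the picture (420x560x3 uint8, red, green, blue); there is no depth.
- bot.get_calibration(name): a dict with "intrinsics" (3x3 intrinsics, pixels), "R" (3x3) and "t" (3): a world point X has camera coordinates R X + t. Camera axes: x right, y down, z forward; pixel columns grow to the right and rows downward; lengths in m; the calibration is good to about 2 mm. A picture is of the moment at which its call begins: read the wrist's pose just before it. get_calibration takes no time and is no camera call; for the wrist camera it gives the pose at the moment of the call.
A pose or a line that the arm cannot do raises bot.IKError and nothing moves.
- bot.finish_job(): hands the job in, once; it reports no verdict.
The state is a dict: "time": time; "joints": joint angles; "qvel": joint speeds; "effort": joint torques, N m; "eef_pos": TCP position; "tool_rot": TCP orientation; "contact_force": force on the tool from outside, world axes, zero at the start; "ft_torque": the same for the moment, N m; "opening": finger opening in m.
Only numpy, scipy, OpenCV 4.12 (cv2) and the standard library are available. Lean on these libraries where they do the work, as an engineer would, in place of code of your own. Each camera call takes 0.05 s, during which the arm holds its last target.

## Working session

There is one attempt and no reset: what is moved stays moved. The work goes in short steps, each a Python script; the robot and the scene stay as the last script left them, time stands still between calls to the robot, and variables do not carry over. Pictures are saved under pics/ and viewed, and the job is handed in when it is done.

```bash
ls; mkdir -p pics; python3 - <<'E'
from plant import bot
import cv2
for n in ("scene","top"):
    im=bot.read_camera(n); cv2.imwrite(f"pics/{n}0.png",im[:,:,::-1])
    c=bot.get_calibration(n); print(n,c)
s=bot.state(); print(s)
E
```

```text
pics
scene {'intrinsics': array([[502.93818138,   0.        , 290.91927096],
       [  0.        , 502.93818138, 209.05151353],
       [  0.        ,   0.        ,   1.        ]]), 'R': array([[-0.66530919,  0.74647741,  0.01162591],
       [ 0.55467014,  0.50466142, -0.66155717],
       [-0.49970463, -0.43369152, -0.74980461]]), 't': array([ 0.36056196, -0.25781542,  1.62972711])}
top {'intrinsics': array([[517.06649809,   0.        , 277.35879149],
       [  0.        , 517.06649809, 214.87170139],
       [  0.        ,   0.        ,   1.        ]]), 'R': array([[-2.52569099e-02, -9.99678892e-01, -2.04984820e-03],
       [-9.96161881e-01,  2.53398478e-02, -8.37818503e-02],
       [ 8.38068901e-02, -7.40900126e-05, -9.96482012e-01]]), 't': array([0.03267644, 0.58210646, 1.58843921])}
{'time': 0.1, 'joints': array([-1.25180339,  0.57645151,  0.02485889,  1.43782915, -0.01500332,
        1.12901871, -0.05646177]), 'qvel': array([-0.00082091, -0.00224115,  0.00029817, -0.00182356,  0.00075171,
        0.00139196,  0.00019729]), 'effort': array([ 6.49617316e-03, -7.67307973e+01,  2.25825191e+00, -2.86611110e+01,
        1.59986294e-02,  8.55558494e-03,  3.16742421e-05]), 'eef_pos': array([0.26442894, 0.62059746, 0.23052501]), 'tool_rot': array([[-9.19993148e-01,  3.91934098e-01, -5.20863234e-04],
       [ 3.91934435e-01,  9.19992040e-01, -1.43002507e-03],
       [-8.12855579e-05, -1.51975751e-03, -9.99998842e-01]]), 'contact_force': array([-0.43471196,  0.49757407, -0.40380034]), 'ft_torque': array([ 0.00371846, -0.00953914, -0.00397264]), 'opening': 0.0855329328324029}
```

View pics/scene0.png

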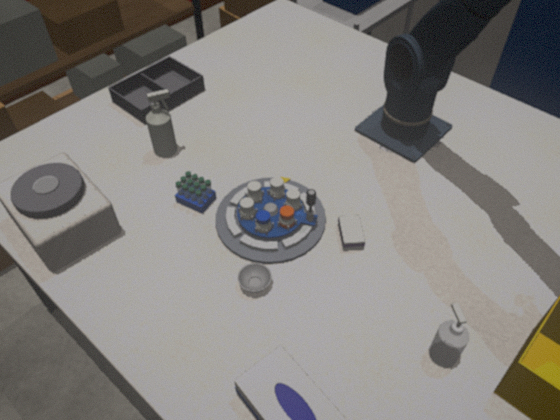

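View pics/top0.png

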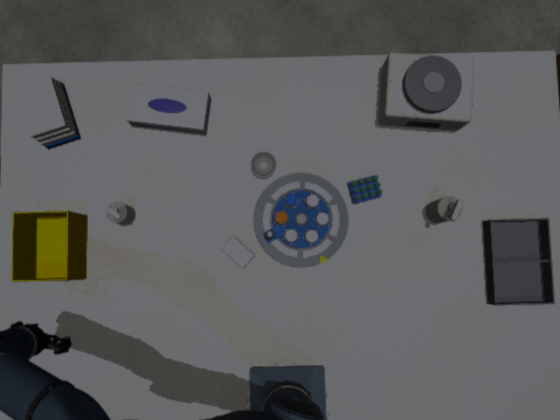

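The scene view shows the carousel at about (270,217), with the knob at (311,200) and the orange lid at (287,213). In the top view the disc is centred near (300,220), the pointer is at (322,259), the knob at (270,234) and the orange lid at (281,217). Next I'll measure these by colour masks and rays.

```bash
cat > h.py <<'E'
import numpy as np, cv2
def ray(c,uv):
    K,R,t=c["intrinsics"],np.array(c["R"]),np.array(c["t"])
    d=R.T@np.linalg.inv(K)@np.array([uv[0],uv[1],1.]); return -R.T@t,d
def onz(c,uv,z):
    o,d=ray(c,uv); return o+d*(z-o[2])/d[2]
def proj(c,X):
    p=c["intrinsics"]@(np.array(c["R"])@np.array(X)+c["t"]); return p[:2]/p[2]
def circ(p): # lsq circle
    A=np.c_[2*p,np.ones(len(p))]; s=np.linalg.lstsq(A,(p**2).sum(1),rcond=None)[0]
    return s[:2],np.sqrt(s[2]+s[0]**2+s[1]**2)
def blob(m):
    n,l,st,ce=cv2.connectedComponentsWithStats(m.astype(np.uint8)*255)
    return sorted([(int(st[i,4]),ce[i].round(2).tolist()) for i in range(1,n) if st[i,4]>3],reverse=True)[:6]
E
python3 - <<'E'
from plant import bot
from h import *
for n in ("top","scene"):
    im=cv2.imread(f"pics/{n}0.png"); c=bot.get_calibration(n)
    h=cv2.cvtColor(im,cv2.COLOR_BGR2HSV); H,S,V=cv2.split(h)
    u0,u1,v0,v1=(245,355,165,275) if n=="top" else (205,335,170,265)
    roi=np.zeros(H.shape,bool); roi[v0:v1,u0:u1]=1
    yel=roi&(H>20)&(H<35)&(S>150)&(V>90); ora=roi&(H<16)&(S>150)&(V>90)
    blue=roi&(H>100)&(H<130)&(S>140)&(V>60)
    for nm,m,z in (("yel",yel,.014),("ora",ora,.086),("blue",blue,.036)):
        b=blob(m); print(n,nm,b[:3],[onz(c,x[1],z).round(4).tolist() for x in b[:2]])
    cv2.imwrite(f"pics/{n}0z.png",cv2.resize(im[v0:v1,u0:u1],None,fx=5,fy=5,interpolation=cv2.INTER_CUBIC))
E
```

```text
top yel [(28, [321.86, 258.93])] [[0.4423, -0.1173, 0.014]]
top ora [(97, [280.93, 216.98])] [[0.571, 0.0074, 0.086]]
top blue [(1354, [298.72, 218.04]), (48, [351.9, 190.75]), (10, [273.1, 216.8])] [[0.5703, -0.0479, 0.036], [0.6511, -0.2156, 0.036]]
scene yel [(9, [285.44, 179.67])] [[0.4348, -0.1169, 0.014]]
scene ora [(103, [286.59, 210.8])] [[0.5685, 0.0076, 0.086]]
scene blue [(107, [262.27, 215.29]), (4, [298.5, 212.0])] [[0.5909, -0.0586, 0.036], [0.5176, 0.0048, 0.036]]
```

```bash
python3 - <<'E'
import cv2
for n in("top","scene"): print(cv2.imread(f"pics/{n}0z.png").shape)
E
```

```text
(550, 550, 3)
(475, 650, 3)
```

View pics/top0z.png

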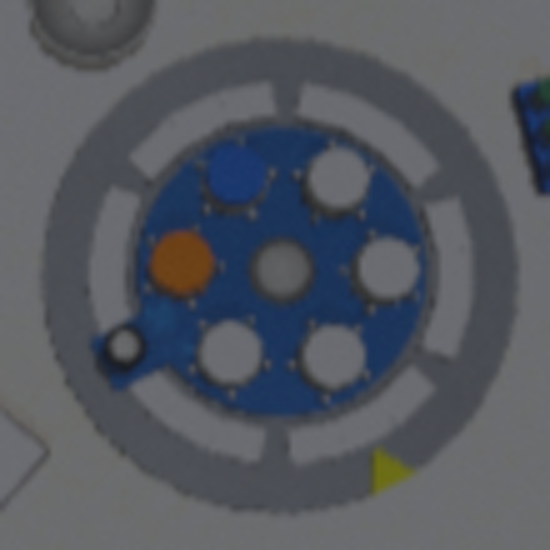

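View pics/scene0z.png

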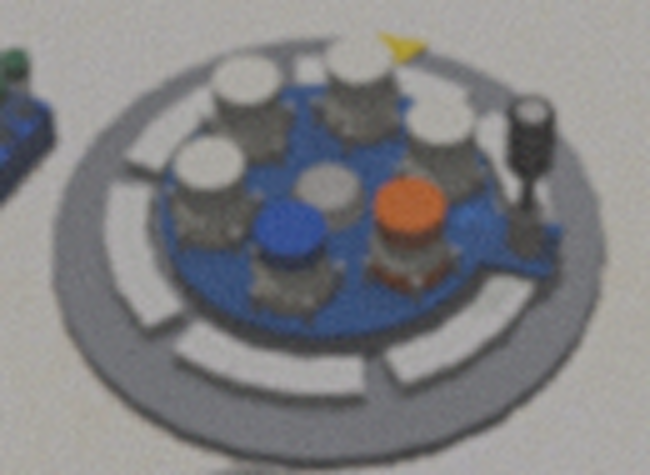

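The orange jar is two nests clockwise of the front, so the table should turn +120°. I'll check that with the lid positions.

```bash
cat > meas.py <<'E'
from h import *
from scipy.optimize import least_squares
def lids(im,c,approx_axis=None):
    """six lid centres from top view (z=86mm)"""
    h=cv2.cvtColor(im,cv2.COLOR_BGR2HSV); H,S,V=cv2.split(h)
    roi=np.zeros(H.shape,bool); roi[185:255,262:340]=1
    blue=(H>100)&(H<130)&(S>110)
    white=roi&(S<60)&(V>100); ora=roi&(H<16)&(S>130)
    return blob(white),blob(ora)
E
python3 - <<'E'
from plant import bot
from meas import *
im=cv2.imread("pics/top0.png"); c=bot.get_calibration("top")
w,o=lids(im,c); print(w,o)
h=cv2.cvtColor(im,cv2.COLOR_BGR2HSV)
for p in((281,217),(292,200),(312,201),(250,220),(240,215),(291,235),(270,234),(301,219)): print(p,h[p[1],p[0]])
# disc outline: radial gradient
g=cv2.GaussianBlur(im,(3,3),0).astype(float).sum(2)
for z,r0,r1,nm in ((.012,.135,.165,"disc"),):
    C=np.array([.563,-.05]); 
    for it in range(3):
        P=[]
        for a in np.arange(0,2*np.pi,.03):
            rs=np.arange(r0,r1,.0005)
            uv=np.array([proj(c,[C[0]+r*np.cos(a),C[1]+r*np.sin(a),z]) for r in rs]).astype(np.float32)
            pr=cv2.remap(g.astype(np.float32),uv[:,0].copy(),uv[:,1].copy(),cv2.INTER_LINEAR).ravel()
            gr=np.gradient(pr); k=gr.argmax(); P.append([C[0]+rs[k]*np.cos(a),C[1]+rs[k]*np.sin(a)])
        P=np.array(P); C,R=circ(P)
        e=abs(np.linalg.norm(P-C,axis=1)-R); C,R=circ(P[e<.004])
        print(nm,C,R,(e<.004).mean())
E
```

```text
[(196, [334.56, 220.07]), (183, [317.82, 248.17]), (178, [266.79, 216.4]), (173, [319.75, 191.22]), (168, [283.61, 248.07]), (159, [283.43, 190.09])] [(110, [280.77, 217.23])]
(281, 217) [ 15 203 108]
(292, 200) [110 187 109]
(312, 201) [116  16 113]
(250, 220) [108  11 112]
(240, 215) [113   9 111]
(291, 235) [115  14 112]
(270, 234) [100   7 105]
(301, 219) [110   8  99]
disc [ 0.56752769 -0.05372143] 0.14968359227682818 1.0
disc [ 0.5675356  -0.05398766] 0.14966744536404256 1.0
disc [ 0.5674386 -0.0538178] 0.1497460625316525 1.0
```

```bash
python3 - <<'E'
from plant import bot
from meas import *
C=np.array([.5674,-.0538])
im=cv2.imread("pics/top0.png"); c=bot.get_calibration("top")
h=cv2.cvtColor(im,cv2.COLOR_BGR2HSV); H,S,V=cv2.split(h)
sel=np.zeros(H.shape,bool)
for v in range(180,260):
    for u in range(255,345):
        if .035<np.linalg.norm(onz(c,(u,v),.086)[:2]-C)<.09: sel[v,u]=1
for nm,m,z in (("white",sel&(S<60)&(V>85),.086),("ora",sel&(H<18)&(S>130),.086)):
    for a,p in blob(m):
        d=onz(c,p,z)[:2]-C; print(nm,a,p,np.linalg.norm(d).round(4),np.degrees(np.arctan2(d[1],d[0])).round(1))
d=onz(c,(321.86,258.93),.014)[:2]-C;print("ptr",np.linalg.norm(d),np.degrees(np.arctan2(d[1],d[0])))
# knob cap in two views
cs=bot.get_calibration("scene"); ims=cv2.imread("pics/scene0.png")
tp=np.array([245+124.5/5,165+345/5]); sp=np.array([205+533/5,170+110/5])
# subpixel centers of the resized picture: (x+.5)/5-.5
tp-=.4; sp-=.4
o1,d1=ray(c,tp);o2,d2=ray(cs,sp)
A=np.c_[d1,-d2]; s=np.linalg.lstsq(A,o2-o1,rcond=None)[0]
print("cap",o1+d1*s[0],o2+d2*s[1])
k=onz(c,tp,.138); d=k[:2]-C; print("knob",k,np.linalg.norm(d),np.degrees(np.arctan2(d[1],d[0])))
k=onz(cs,sp,.138); d=k[:2]-C; print("knob scene",k,np.linalg.norm(d),np.degrees(np.arctan2(d[1],d[0])))
E
```

```text
white 122 [311.79, 235.61] 0.0621 -151.5
white 116 [312.44, 199.83] 0.0633 -33.4
white 115 [290.67, 234.92] 0.061 146.7
white 112 [322.33, 218.05] 0.0629 -92.6
ora 110 [280.77, 217.23] 0.0617 87.4
ptr 0.14023935756956166 -153.0944172951758
cap [0.5192249  0.04191802 0.14315425] [0.51795371 0.0436239  0.14312043]
knob [0.51947299 0.04200072 0.138     ] 0.10712038381644418 116.57779916441038
knob scene [0.51410638 0.04065545 0.138     ] 0.10845294590846417 119.43254557325866
```

Front azimuth is about -152.9° and the knob sits near 117°. The orange jar is at 87.4°, which confirms +120°. Next I'll check IK along the arc and then hover over the knob.

```bash
cat >> h.py <<'E'
C=np.array([.5674,-.0538]); FR=np.radians(-152.9); RK=.108
def Rb(b):
    z=np.array([0,0,-1.]); y=np.array([np.cos(b),np.sin(b),0]); return np.c_[np.cross(y,z),y,z]
def kn(th): # knob xy at turntable angle th
    a=FR-np.pi/2+th; return C+RK*np.array([np.cos(a),np.sin(a)])
E
python3 - <<'E'
from plant import bot
from h import *
for off in (0,np.pi):
  for k in(1,0.5,0):
    print("off",off,"k",k)
    for t in (0,40,80,120):
        th=np.radians(t); b=FR+off+k*th+(1-k)*np.radians(60)*0
        q=bot.ik([*kn(th),.12],Rb(b)); print(t, None if q is None else np.round(q,2))
E
```

```text
off 0 k 1
0 [-0.87  0.94  1.36  2.   -1.04  1.15 -1.72]
40 [-0.55  0.52  0.7   2.12 -0.54  0.68 -1.45]
80 [-0.37  0.52  0.68  2.11 -0.52  0.68 -0.62]
120 [-0.21  0.57  0.61  1.97 -0.48  0.74  0.11]
off 0 k 0.5
0 [-0.87  0.94  1.36  2.   -1.04  1.15 -1.72]
40 [-0.81  0.87  1.36  2.13 -1.02  1.07 -1.22]
80 [-0.4   0.53  0.73  2.11 -0.56  0.69 -1.27]
120 [-0.26  0.6   0.7   1.98 -0.55  0.76 -0.86]
off 0 k 0
0 [-0.87  0.94  1.36  2.   -1.04  1.15 -1.72]
40 [-0.81  0.87  1.36  2.13 -1.02  1.07 -1.57]
80 [-0.65  0.88  1.36  2.12 -1.02  1.08 -1.41]
120 [-0.5   0.95  1.36  1.98 -1.04  1.17 -1.37]
off 3.141592653589793 k 1
0 [-0.36  0.5   0.27  1.99 -0.21  0.68  0.52]
40 [-0.19  0.43  0.15  2.11 -0.11  0.61  1.22]
80 [ 0.03  0.43  0.08  2.1  -0.06  0.61  2.01]
120 [ 0.24  0.49 -0.07  1.96  0.06  0.69  2.7 ]
off 3.141592653589793 k 0.5
0 [-0.36  0.5   0.27  1.99 -0.21  0.68  0.52]
40 [-0.23  0.44  0.22  2.11 -0.16  0.61  0.92]
80 [-0.1   0.44  0.26  2.1  -0.19  0.62  1.46]
120 [ 0.07  0.5   0.18  1.96 -0.14  0.69  1.85]
off 3.141592653589793 k 0
0 [-0.36  0.5   0.27  1.99 -0.21  0.68  0.52]
40 [-0.28  0.44  0.29  2.11 -0.22  0.61  0.63]
80 [-0.19  0.46  0.39  2.11 -0.29  0.62  0.87]
120 [-0.11  0.54  0.44  1.97 -0.34  0.71  1.02]
```

```bash
python3 - <<'E'
from plant import bot
from h import *
b=FR+np.pi
bot.movel([*bot.state()["eef_pos"][:2],.28])
p=kn(0); bot.movep([p[0],p[1],.26],Rb(b))
bot.command_gripper(.07,30)
c=bot.get_calibration("wrist"); im=bot.read_camera("wrist"); cv2.imwrite("pics/w1.png",im[:,:,::-1])
ts=bot.read_camera("top"); cv2.imwrite("pics/top1.png",ts[:,:,::-1])
np.savez("w1.npz",**c)
s=bot.state(); print(s["time"],s["eef_pos"],s["opening"],s["contact_force"],c)
print("expect knob top",proj(c,[*p,.138]))
E
```

```text
3.2417 [0.51820693 0.04248259 0.25999737] 0.07010908085511276 [ 1.2858324   0.33054329 -1.04514751] {'intrinsics': array([[342.75436013,   0.        , 281.03011815],
       [  0.        , 342.75436013, 206.18975718],
       [  0.        ,   0.        ,   1.        ]]), 'R': array([[ 8.90265184e-01,  4.55442298e-01, -4.64302273e-04],
       [ 4.31333812e-01, -8.42811522e-01,  3.21900421e-01],
       [ 1.46215748e-01, -2.86777007e-01, -9.46773417e-01]]), 't': array([-0.48009151, -0.23831561,  0.34487047])}
expect knob top [281.60454649 198.71047018]
```

View pics/w1.png

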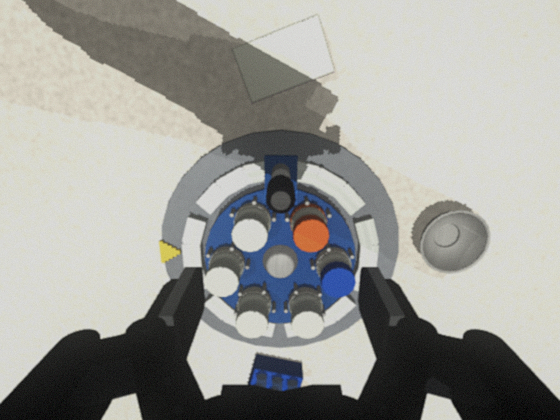

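The wrist view shows the knob's grey cap at about (281,200), against a prediction of (281.6,198.7), with the orange lid at (311,234). I'll measure the cap once more.

```bash
python3 - <<'E'
from h import *
im=cv2.imread("pics/w1.png"); c=dict(np.load("w1.npz"))
g=im[180:220,262:302].astype(int); cv2.imwrite("pics/w1z.png",cv2.resize(im[170:220,256:306],None,fx=10,fy=10,interpolation=cv2.INTER_CUBIC))
V=g.max(2); print(V[::2,::2])
E
```

```text
[[199 142 133 129  51  37  38  35  27  35  31  38  32  27  47  95  79  87
  194 207]
 [132 133 136  94  31  34  36  35  29  31  33  35  32  33  32  57 130 117
  133 148]
 [ 80 105 126  55  31  32  30  31  35  32  33  32  32  29  31  40 124 120
   73  72]
 [ 73 113 114  36  42  27  34  33  33  29  26  35  29  29  32  33 103 118
   69  73]
 [ 67 103 105  36  37  34  38  36  40  36  33  34  31  35  36  29  89 114
   64  65]
 [105 138 116  26  31  38  33  36  35  43  40  38  31  35  29  34  78 143
  107  91]
 [130 147 112  35  33  34  46  66  82  79  80  69  48  37  38  32  83 172
  134 137]
 [142 154  92  35  35  46  75  87  81  81  82  86  83  54  36  33  66 148
  129 128]
 [146 152  65  34  35  81  89  88  91  85  87  86  84  84  45  35  54 150
  129 134]
 [144 152  76  34  42  87  88  87  88  84  83  86  93  84  52  33  42 134
  128 137]
 [141 141  72  33  53  91  85  90  86  84  87  84  86  82  69  32  46 133
  133 133]
 [127 145  75  35  53  84  80  83  80  86  85  83  86  84  59  30  70 156
  122  93]
 [ 85  97  90  40  39  77  78  85  86  84  83  83  87  79  43  28  90 133
   69  54]
 [ 87  67  86  65  38  49  77  83  84  78  82  82  79  64  32  43  64  53
   57  68]
 [100  87  81  65  44  32  46  69  86  86  84  73  62  25  51  97  57  68
   77  90]
 [ 89  85  85  74 105  69  30  32  48  47  49  38  34  43 108  87  62  95
   79  79]
 [ 97  89 105  76 100  76  53  53  53  43  41  52  52 107 119  60  88  71
   79  82]
 [ 88  94  95 108  95  77  65  97 132 135 137 109  59  78  83  92  89  83
   82  81]
 [ 89  95  98 114  94  72  68 102 128 129 141 114  55  68  54  87  76  84
   79  69]
 [ 83  87  91 106 105 116 148 110 129 129 139 119 143 112  92  77  81  74
   72  72]]
```

View pics/w1z.png

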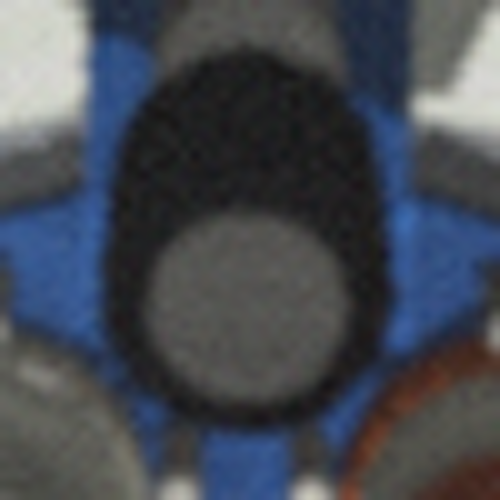

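```bash
python3 - <<'E'
from plant import bot
from h import *
c=dict(np.load("w1.npz"))
for z in (.138,.141): 
    X=onz(c,(280.4,200.1),z); d=X[:2]-C; print(X,np.linalg.norm(d),np.degrees(np.arctan2(d[1],d[0])), X[:2]-kn(0))
E
```

```text
[0.5178699  0.04084504 0.138     ] 0.10682188366465131 117.62417817651342 [-0.00033125 -0.00149794]
[0.51743867 0.04170376 0.141     ] 0.10778266415610407 117.61562801151844 [-0.00076248 -0.00063922]
```

```bash
python3 - <<'E'
from plant import bot
from h import *
p=kn(0)-[.0005,.0008]
print(bot.movel([*p,.15],.1), bot.movel([*p,.102],.06,contact_N=8))
s=bot.state(); print(s["time"],s["eef_pos"],s["contact_force"])
bot.command_gripper(0,30); s=bot.state(); print(s["time"],s["opening"],s["eef_pos"],s["contact_force"],s["ft_torque"])
for n in("wrist","scene"): cv2.imwrite(f"pics/{n}2.png",bot.read_camera(n)[:,:,::-1])
im=cv2.imread("pics/scene2.png")[150:280,190:350]; cv2.imwrite("pics/s2z.png",cv2.resize(im,None,fx=4,fy=4))
E
```

```text
False False
5.4417 [0.51790487 0.04152126 0.10220005] [ 0.44590217 -0.1730954   0.18635226]
5.9167 0.02406696094567648 [0.5179298  0.04162719 0.10230064] [-0.52642451 -0.34844179  4.51677189] [0.00404718 0.09018037 0.04570024]
```

View pics/wrist2.png

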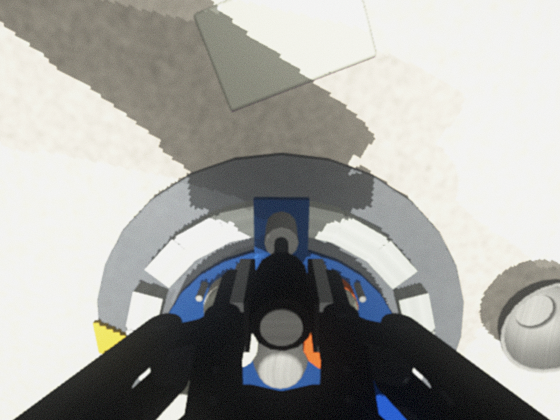

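View pics/s2z.png

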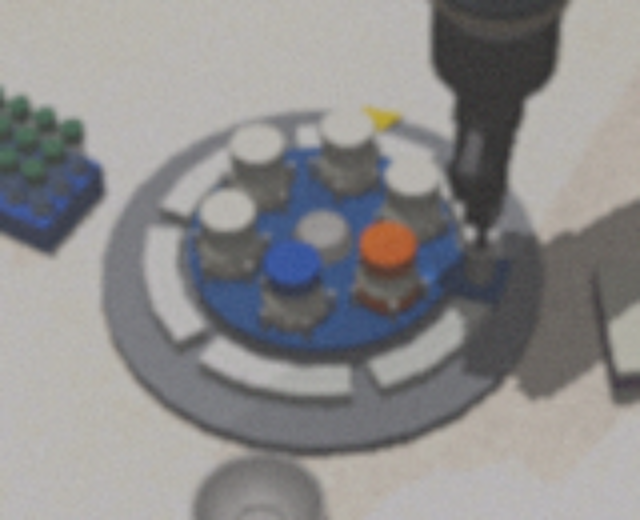

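The knob is between the pads at opening 0.024 (wrist view, cap at about (281,327)), and the jars are clear. I'll lift by 15.5 mm now.

```bash
python3 - <<'E'
from plant import bot
from h import *
p0=bot.state()["eef_pos"]
for dz in (.005,.010,.0155):
    bot.movel([p0[0],p0[1],.1022+dz],.03); bot.wait(.1)
    s=bot.state(); print(s["time"],s["eef_pos"],s["contact_force"],s["opening"])
bot.wait(.15)
for n in("wrist","scene"): cv2.imwrite(f"pics/{n}3.png",bot.read_camera(n)[:,:,::-1])
im=cv2.imread("pics/scene3.png")[150:280,190:350]; cv2.imwrite("pics/s3z.png",cv2.resize(im,None,fx=4,fy=4))
E
```

```text
6.4417 [0.51746791 0.04145985 0.10683959] [-0.05291686 -1.33548307 -5.63154787] 0.02415464840428075
6.8583 [0.5178738  0.04161683 0.11220027] [-0.21455137 -0.58695168 -6.55156174] 0.024533264538158156
7.2917 [0.51794546 0.04162414 0.11770712] [-0.54871178 -0.19920031 -6.3139801 ] 0.024339016064800975
```

View pics/wrist3.png

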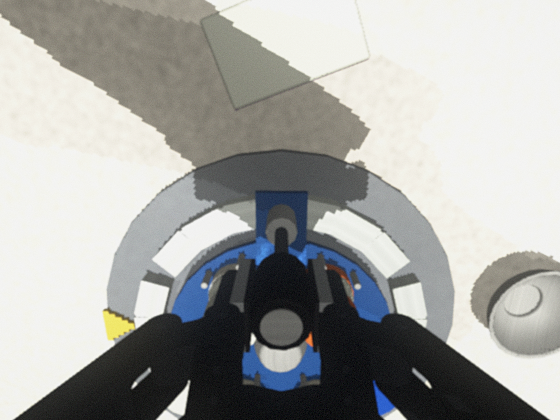

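View pics/s3z.png

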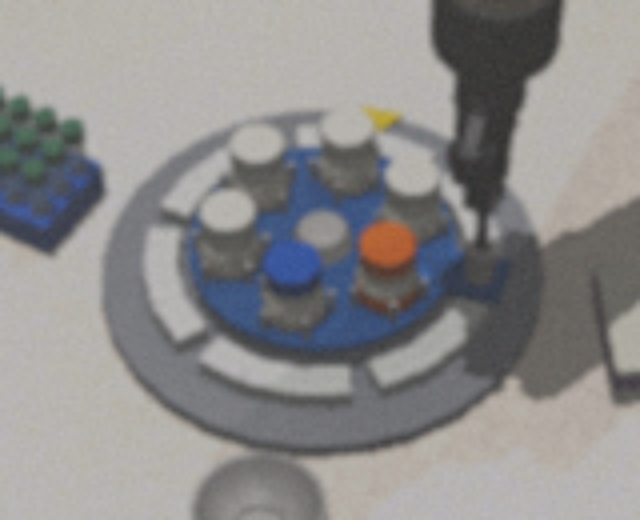

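The cap hasn't moved in the wrist frame and the force is about -6.5 N, so the knob has lifted without slipping. I'll turn in 8° chords while watching the forces.

```bash
cat > turn.py <<'E'
from plant import bot
from h import *
def turn(a,b_,step,z=.1177,sp=.05,r=.1077,A0=np.radians(117.4),lim=15):
    n=max(1,int(round(abs(b_-a)/step)))
    for t in np.linspace(a,b_,n+1)[1:]:
        th=np.radians(t); p=C+r*np.array([np.cos(A0+th),np.sin(A0+th)])
        bot.movel([*p,z],sp,frame=Rb(FR+np.pi+.5*th))
        s=bot.state(); f=s["contact_force"]; e=np.array([np.cos(A0+th),np.sin(A0+th)])
        print(round(t,1),round(s["time"],2),s["eef_pos"].round(4),"Frad %.1f Ftan %.1f Fz %.1f"%(f[:2]@e,f[1]*e[0]-f[0]*e[1],f[2]),round(s["opening"],4))
        if np.linalg.norm(f[:2])>lim: print("STOP"); return False
    return True
E
python3 - <<'E'
from turn import *
turn(0,24,8)
cv2.imwrite("pics/wrist4.png",bot.read_camera("wrist")[:,:,::-1])
cv2.imwrite("pics/top4.png",cv2.resize(bot.read_camera("top")[160:280,240:360,::-1],None,fx=4,fy=4))
E
```

```text
8.0 7.99 [0.5049 0.0339 0.1177] Frad -0.4 Ftan -0.1 Fz -7.1 0.0243
16.0 8.44 [0.4934 0.0245 0.1177] Frad 0.4 Ftan 0.4 Fz -7.3 0.0239
24.0 8.89 [0.4832 0.0135 0.1177] Frad 1.5 Ftan -0.1 Fz -7.1 0.024
```

View pics/wrist4.png

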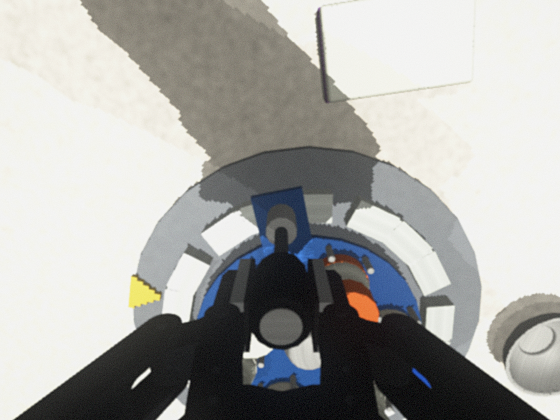

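View pics/top4.png

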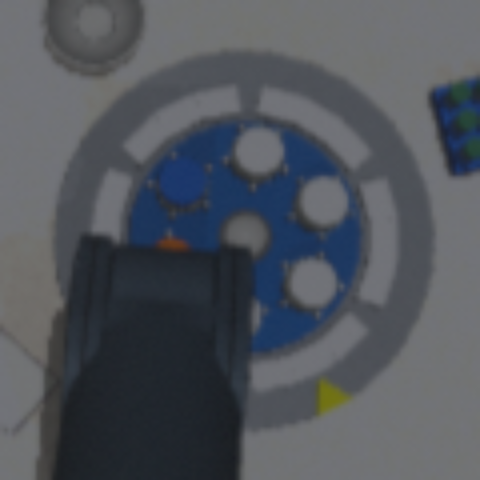

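The table turns with the knob. In the wrist view the cap is still at (281,327), the orange lid is at (362,305) beside the finger and clear, and the forces are small. I'll carry on to 120°.

```bash
python3 - <<'E'
from turn import *
turn(24,120,8)
bot.wait(.2); print(bot.state()["contact_force"])
cv2.imwrite("pics/wrist5.png",bot.read_camera("wrist")[:,:,::-1])
cv2.imwrite("pics/top5f.png",bot.read_camera("top")[:,:,::-1])
cv2.imwrite("pics/top5.png",cv2.resize(cv2.imread("pics/top5f.png")[160:280,240:360],None,fx=4,fy=4))
E
```

```text
32.0 9.44 [0.4745 0.0011 0.1177] Frad 3.6 Ftan 0.5 Fz -8.7 0.0245
40.0 9.89 [ 0.4677 -0.0123  0.1176] Frad 4.0 Ftan 0.4 Fz -7.9 0.024
48.0 10.34 [ 0.4629 -0.0265  0.1176] Frad 4.8 Ftan 0.4 Fz -8.2 0.0241
56.0 10.79 [ 0.4599 -0.0414  0.1175] Frad 4.6 Ftan 0.5 Fz -8.6 0.0241
64.0 11.24 [ 0.4591 -0.0567  0.1175] Frad 6.1 Ftan 0.3 Fz -8.8 0.0238
72.0 11.69 [ 0.4604 -0.0719  0.1174] Frad 5.7 Ftan 0.9 Fz -7.5 0.0242
80.0 12.14 [ 0.4638 -0.0868  0.1174] Frad 7.1 Ftan 0.2 Fz -8.6 0.0242
88.0 12.59 [ 0.4694 -0.1012  0.1174] Frad 7.1 Ftan -0.1 Fz -6.3 0.024
96.0 13.04 [ 0.4769 -0.1146  0.1175] Frad 7.6 Ftan 0.5 Fz -7.6 0.0243
104.0 13.49 [ 0.4863 -0.1269  0.1175] Frad 7.0 Ftan 0.0 Fz -7.8 0.0242
112.0 13.94 [ 0.4974 -0.1377  0.1176] Frad 7.4 Ftan 0.9 Fz -7.3 0.0237
120.0 14.39 [ 0.5099 -0.1468  0.1177] Frad 7.1 Ftan 1.3 Fz -7.2 0.0238
[-3.43040988 -6.82296806 -6.83120624]
```

View pics/wrist5.png

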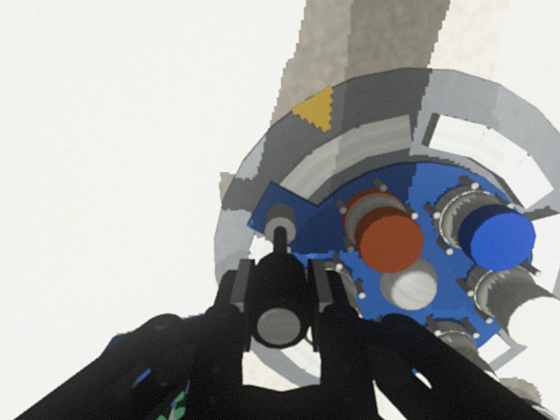

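View pics/top5.png

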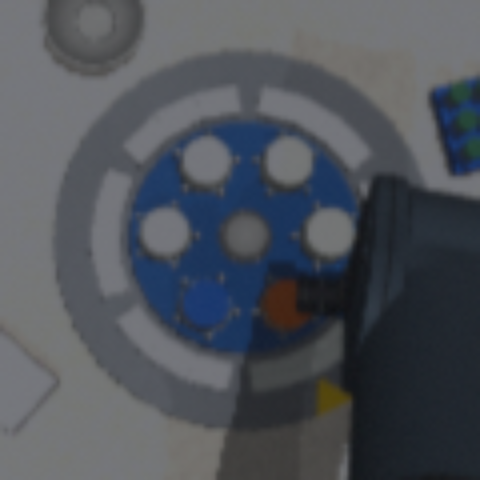

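The pointer is now beside the orange jar (top zoom, jar (290,300), pointer (333,398)). I'll measure the table angle from the visible lids before dropping the plunger.

```bash
cat > ang.py <<'E'
from h import *
def ang(f,c,ref=None):
    im=cv2.imread(f)
    h=cv2.cvtColor(im,cv2.COLOR_BGR2HSV); H,S,V=cv2.split(h)
    sel=np.zeros(H.shape,bool)
    for v in range(180,260):
        for u in range(255,345):
            if .03<np.linalg.norm(onz(c,(u,v),.086)[:2]-C)<.09: sel[v,u]=1
    for nm,m in (("white",sel&(S<60)&(V>90)),("ora",sel&(H<18)&(S>130)),("blue",sel&(H>104)&(H<118)&(S>178)&(V>85))):
        for a,p in blob(m):
            d=onz(c,p,.086)[:2]-C
            if a>70: print(nm,a,np.linalg.norm(d).round(4),np.degrees(np.arctan2(d[1],d[0])).round(1))
E
python3 - <<'E'
from plant import bot
from ang import *
c=bot.get_calibration("top")
ang("pics/top0.png",c); print(); ang("pics/top5f.png",c)
E
```

```text
white 115 0.0615 -151.9
white 110 0.0609 146.7
white 107 0.0629 -92.5
white 107 0.0633 -33.7
ora 110 0.0617 87.4
blue 99 0.063 25.6

white 115 0.0623 27.7
white 115 0.062 87.7
white 113 0.0625 -90.8
white 112 0.0632 -31.8
ora 76 0.0612 -154.9
blue 129 0.0539 154.3
```

```bash
python3 - <<'E'
from turn import *
turn(120,119.1,5,r=.1089,sp=.02)
bot.wait(.2); print(bot.state()["contact_force"])
x=bot.state()["eef_pos"]
for z in (.1145,.112,.109,.106,.1035,.1020):
    hit=bot.movel([x[0],x[1],z],.02,contact_N=12); bot.wait(.1); s=bot.state()
    print(hit,round(s["time"],2),s["eef_pos"].round(4),s["contact_force"].round(1),round(s["opening"],4))
    if hit: break
cv2.imwrite("pics/wrist6.png",bot.read_camera("wrist")[:,:,::-1])
cv2.imwrite("pics/scene6.png",cv2.resize(bot.read_camera("scene")[150:280,190:350,::-1],None,fx=4,fy=4))
cv2.imwrite("pics/top6f.png",bot.read_camera("top")[:,:,::-1])
E
```

```text
119.1 14.94 [ 0.5078 -0.1458  0.1178] Frad 6.7 Ftan 1.3 Fz -8.5 0.0241
[-2.59988234 -5.15536482 -7.1169961 ]
False 15.57 [ 0.508  -0.1461  0.1146] [-1.7 -4.1 -7.1] 0.0243
False 15.94 [ 0.5078 -0.1459  0.1121] [-1.6 -4.3 -6.3] 0.0238
False 16.34 [ 0.5077 -0.1458  0.1092] [-1.8 -4.9 -6.1] 0.0241
False 16.74 [ 0.5077 -0.1459  0.1062] [-2.1 -4.8 -6.2] 0.0243
False 17.12 [ 0.5078 -0.1459  0.1037] [-3.4 -4.  -5.2] 0.0239
False 17.47 [ 0.508  -0.146   0.1025] [-3.4 -4.6 -4. ] 0.0243
```

View pics/wrist6.png

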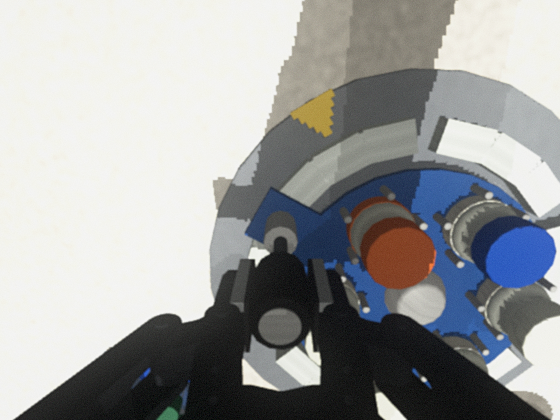

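View pics/scene6.png

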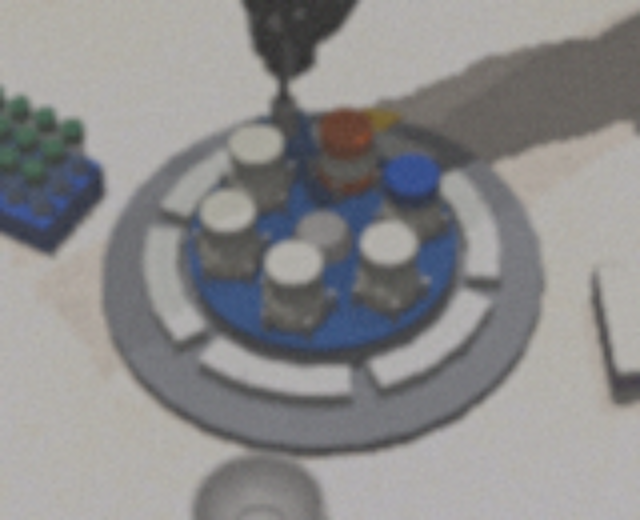

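The plunger went smoothly through the ring height with no resting contact, so the pin is in the notch. Fz is still -4 N, so I'll press gently until it bottoms and then check the lock.

```bash
python3 - <<'E'
from turn import *
x=bot.state()["eef_pos"]
for z in (.1015,.1008,.1001,.0994,.0987,.098):
    bot.movel([x[0],x[1],z],.02); bot.wait(.15); s=bot.state()
    print(round(s["time"],2),s["eef_pos"].round(4),s["contact_force"].round(1),round(s["opening"],4))
    if s["contact_force"][2]>3: break
cv2.imwrite("pics/wrist7.png",bot.read_camera("wrist")[:,:,::-1])
cv2.imwrite("pics/scene7.png",cv2.resize(bot.read_camera("scene")[150:280,190:350,::-1],None,fx=4,fy=4))
cv2.imwrite("pics/top7f.png",bot.read_camera("top")[:,:,::-1])
from ang import ang
ang("pics/top7f.png",bot.get_calibration("top"))
E
```

```text
18.02 [ 0.5088 -0.1465  0.1024] [-2.5 -4.9  0.1] 0.0239
18.42 [ 0.5094 -0.1468  0.1023] [-3.9 -4.2  5.9] 0.0242
white 114 0.0631 -31.8
white 114 0.0622 27.1
white 114 0.0618 87.7
white 110 0.0623 -91.0
ora 79 0.0607 -156.0
blue 125 0.0542 152.5
```

View pics/wrist7.png

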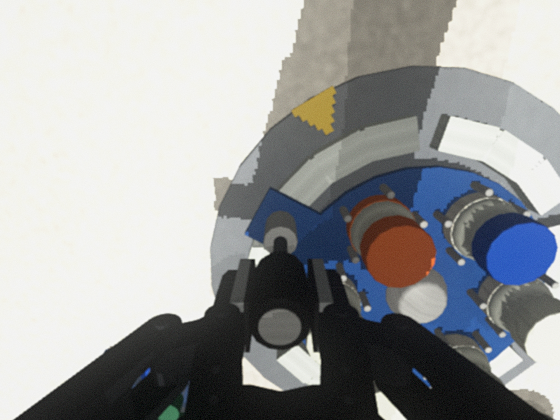

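The knob bottomed at TCP z = 0.1023, the same height as when gripped at the start. The wrist view shows the cap unmoved in the grip at (281,326), so there was no slip. I'll do a steadiness check and then hand in.

```bash
python3 - <<'E'
from plant import bot
import numpy as np
for i in range(3):
    bot.wait(.4); s=bot.state(); print(round(s["time"],2),s["eef_pos"].round(4),s["contact_force"].round(1),round(s["opening"],4),abs(s["qvel"]).max().round(4))
bot.finish_job()
E
```

```text
18.97 [ 0.5094 -0.1468  0.1023] [-4.  -5.1  6. ] 0.0244 0.0016
19.37 [ 0.5094 -0.1468  0.1023] [-2.8 -5.4  5.8] 0.0242 0.0018
19.77 [ 0.5093 -0.1468  0.1023] [-3.1 -5.5  5.9] 0.0243 0.0018
the job is handed in; nothing more can be done
```

I gripped the knob, lifted the plunger 15.5 mm, turned the table +120° (anticlockwise) and let the plunger down into the notch that puts the orange jar at the front. I handed the job in at 19.8 s, still gripping the knob; `finish_job` gives no verdict.

**Last checks that agreed**
- **Plunger home:** the tool bottomed at z = 0.1023, the same height as when I first gripped the knob at home. It met no resistance at the ring's height, and the knob had not slipped in the grip.
- **Holding:** the opening was steady at 0.024 m with the 30 N grip setting. The arm was still, with a light downward push of about 6 N.
- **Jars and other things:** no jar looked tipped or pushed in the last pictures. I did not measure whether the other things moved, but the gripper stayed above the jars' tops near the carousel.

**Checks that disagreed or were missing**
- **Table angle:** the four white lids I could see put the table about 1° from nominal, roughly 1 mm at the jar and inside the notch play. The orange lid measured 3° off, but the gripper partly hid it in the top view.
- **Side force:** about 6–7 N of sideways force remained, mostly radial, probably from a 1–2 mm error in my axis estimate.
- **Lock:** I did not test the lock by pushing the table sideways.

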